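Clear the cut-offs tray and hold the length stop at its mark

TASK

Get the bench ready for the next cut: first lift the hinged tray by its bar handle so that all five wooden cut-offs slide off into the bin behind it, and lower the empty tray back flat. Then squeeze the grip of the telescoping length stop so that its lock button is pressed in and releases it, pull the arm out against its spring until its pointer is level with the line of the brass marker on the ruler, and finish while still holding it there. Leave the marker, the glue bottle, the jar and the hammer where they are.

Things in the scene. Friction and masses are not known exactly. Their poses are not given: they have to be found in the camera images.
- tray_handle (a point): Middle of the tray's handle: round steel bar 10 mm thick, 120 mm long, along this frame's y, 108 mm above the bench when flat, 50 mm clear of the tray's rim, on two 8 mm stems 110 mm apart; free below down to a 12 mm base board. The frame turns with the tray: when flat, x points to the hinge and bin, z up. The bar can turn between pads that pinch it.
- tray_hinge (a point): Middle of the tray's hinge line (its y axis), 100 mm above the bench; turns with the tray, axes as tray_handle. The handle lies at x = -215, z = +8 mm in this frame. The aluminium tray is 160 mm long (x from -160 to 0) and 180 mm wide, rims 20 mm high on three sides, none at the hinge. Wooden cheeks beside the hinge reach 122 mm above the bench.
- tray (a joint): Tray angle, rad: 0 lying flat on its rests, growing as the handle is lifted, at most 1.25. The hinge turns freely (tray 0.3 kg) and the tray falls back if let go. The cut-offs need up to about 0.65 rad to slide; 1.0 to 1.1 rad empties it surely.
- bin_floor (a point): Centre of the inner floor of the plywood bin behind the hinge, 12 mm above the bench; inside 160 mm (x, same direction as the flat tray's x) by 202 mm (y), walls 80 mm (hinge side), 105 mm (sides) and 125 mm (far side) above this floor. It is fixed to the tray's stand.
- cutoff1: Wooden cut-off, 45 x 28 x 20 mm. Its origin is the centre of its underside; it starts loose on the tray floor.
- cutoff2: Wooden cut-off, 36 x 34 x 24 mm. Its origin is the centre of its underside; it starts loose on the tray floor.
- cutoff3: Wooden cut-off, 50 x 30 x 18 mm. Its origin is the centre of its underside; it starts loose on the tray floor.
- slug1: Dowel slug standing on end, 28 mm across, 22 mm high. Its origin is the centre of its underside; it starts loose on the tray floor.
- slug2: Dowel slug like slug1. Its origin is the centre of its underside; it starts loose on the tray floor.
- grip (a point): Centre of the stop arm's grip, 81 mm above the bench: an upright black block, 32 mm along x, from 50 to 106 mm high. Fixed face at y = +16 mm, steel lock button opposite (y = -22 mm released, -16 pressed): close the fingers along this y. The arm slides out along this frame's -x, towards the robot. All beside the grip is lower than 51 mm (head, latch bar, pointer, ruler).
- button_face (a point): Centre of the outer face of the lock button, a steel paddle 30 x 38 mm on the -y side of the grip. Axes as grip.
- lock_button (a joint): How far the button is pressed in, m: 0 released, 0.006 fully in. Sprung: 2 N to start, 5 N fully in. Its latch lets the arm leave home only above 0.0045; a firm grip of 15 to 30 N presses it fully and holds the arm well.
- stop_arm (a joint): Extension of the arm, m: 0 home (locked), at most 0.16. A spring pulls it home with 3 to 4 N all the way, so it runs back if let go.
- pointer (a point): Outer tip of the arm's thin dark steel pointer, which moves with the arm, crosswise over the ruler 42 mm above the bench. Axes as grip.
- marker_line (a point): Middle of the black line across the brass marker (14 x 40 mm, top 38 mm above the bench) that sits on the aluminium ruler beside the arm. Axes as grip; the pointer is level with the line when both have the same position along this x.
- marker (a joint): Place of the marker on the ruler, m: the value of joint stop_arm at which the pointer is level with its line. Stiff to move (4 N), not to be moved.
- glue: Bystander: white glue bottle, 56 mm across, 150 mm high, origin under its centre.
- jar: Bystander: glass jar, 56 mm across, 65 mm high, origin under its centre.
- hammer: Bystander: hammer lying on the bench, about 0.26 m long along its x, origin under its middle.
There are look-alikes about, which are no part of the job. What is shaped like the cutoff2 but turquoise is not meant. What is shaped like the slug2 but blue is not meant.

How it is judged:
By the outcome, as a careful person would: the job done as asked, in the order asked, and still so for the second after the job is handed in, while the arm keeps its last pose, push and grip.
It also fails if it takes over 64 s, if anything falls off the work surface, if the arm or the gripper's body presses on something with over 40 N, if the wrist force passes 120 N, or if a joint passes its speed limit or range.

ROBOT

A 6-joint arm with a two-finger parallel gripper is mounted at the origin on the work surface. World frame = base frame: x ahead of the robot, y to its left, z up, the work surface at z = 0. Lengths are in m, angles in rad, forces in N, time in s.
With the tool pointing down it reaches from about 0.25 to 0.775 m from the base axis. Payload 4 kg.
Tool frame: the origin (TCP) lies midway between the tips of the shut fingers; the grasp point (between the pads) lies 19 mm behind it (robot.grasp_offset is the distance from the TCP to the grasp point, in m); z points along the fingers, y is the direction in which the jaws open and shut (so a half turn about z gives the same grasp; the last joint's range is limited). The gripper opens to 94 mm and grips with 3 to 60 N. Pads are 16 mm wide; open, the fingers measure 119 mm over their backs; the gripper's body (75 mm by 177 mm) begins 78 mm behind the grasp point.
Start: joints at [1.135, 0.087, 1.371, -0, 1.684, -0.103], TCP at [0.18, 0.52, 0.206] pointing down, gripper open.
Joint ranges: [-3.1, 3.1], [-0.76, 2.03], [0.27, 2.55], [-1.08, 4.22], [0.17, 2.65], [-2.57, 2.57]. Speed limits (rad/s): [2.79, 2.79, 3.14, 3.14, 3.14, 3.14].

INTERFACE

Orientations are given as [roll, pitch, yaw] about the fixed x, y, z axes, in that order (R = Rz(yaw) Ry(pitch) Rx(roll)).
In Python, from bench import status, viewer, order, robot gives the robot as it stands. The module is installed in compiled form; this text tells all that it offers.
- The arm moves only by the tool move_arm, never from a script. Its argument "targets" is a list of rows, each a list of 3 entries, a list of its own where there are three numbers: the shift along the tool's x, y, z in mm, then the turn, a rotation vector about the tool's x, y, z in degrees, then the opening, from -1 (shut) to 1 (fully open). A call has 1 to 20 rows; each row is the pose to reach, as a shift and turn from the pose commanded when the call began, along the tool's axes at that moment; what a row does not reach only later rows make up. A row lasts 1/8 s, in which the tool goes at most 62.5 mm and 10.7 degrees, less where a joint would pass 70% of its speed; a pose out of reach is approached as far as the arm can. A call with a gripper value outside its range is refused whole. The fingers move at their own pace and stop on an object; the grip force is fixed at half the most. Time passes only in rows, so rows that repeat a pose let the fingers close. It gives the time, the measured TCP pose, the force and the opening at its end, in the units of the state.
- status.get_obs(): the state, without advancing time (a new reading comes with each control period).
- viewer.snapshot(name): name is "scene" or "top" or "wrist"; returns the picture (420x560x3 uint8, red, green, blue); there is no depth.
- viewer.camera_model(name): a dict with "K" (3x3 intrinsics, pixels), "xyz" and "attitude" of the camera in the world; the wrist camera has in their place "T_tool_cam" (4x4, takes a point from camera to tool coordinates, whose origin is the TCP and whose axes are the flange's). Camera axes: x right, y up, looking along -z (the intrinsics and any distortion apply to the point x, -y, -z); pixel columns grow to the right and rows downward; lengths in m; the calibration is good to about 2 mm. A picture is of the moment at which its call begins: read the wrist's pose just before it. camera_model takes no time and is no camera call.
- order.close_job(): hands the job in, once; it reports no verdict.
The state is a dict: "time": time; "joint_positions": joint angles; "qvel": joint speeds; "joint_torque": joint torques, N m; "tool_pos": TCP position; "ee_rot": TCP orientation; "wrist_force": force on the tool from outside, world axes, zero at the start; "wrist_torque": the same for the moment, N m; "width": finger opening in m.
Only numpy, scipy, OpenCV 4.12 (cv2) and the standard library are available. Lean on these libraries where they do the work, as an engineer would, in place of code of your own. Each camera call takes 0.05 s, during which the arm holds its last target. There are 200 camera calls.

## Working session

There is one attempt and no reset: what is moved stays moved. The work goes in short steps, Python scripts to look and compute and a tool call to move; the robot and the scene stay as the last step left them, time stands still between calls to the robot, and variables do not carry over. Pictures are saved under pics/ and viewed, about 8 in all and at most 12, crops included, and the job is handed in when it is done.

Besides the shell and the picture viewer there is one more tool, called after "Emit:" as a command line: name --argument value ..., lists and objects as JSON in quotes. move_arm: Moves the arm, as the interface text tells. Its arguments: {"type":"object","properties":{"targets":{"type":"array"}},"required":["targets"]}

```bash
mkdir -p pics; cat > h.py <<'E'
import numpy as np, cv2
from scipy.spatial.transform import Rotation as R
from bench import status, viewer, order, robot
def cam(name,o=None):
    m=viewer.camera_model(name); K=np.array(m["K"])
    if "T_tool_cam" in m:
        T=np.array(m["T_tool_cam"]); o=o or status.get_obs()
        Rt=R.from_euler('xyz',o["ee_rot"]).as_matrix() if np.size(o["ee_rot"])==3 else np.array(o["ee_rot"])
        return K,Rt@T[:3,3]+np.array(o["tool_pos"]),Rt@T[:3,:3],m
    a=np.array(m["attitude"]); Rc=R.from_euler('xyz',a).as_matrix() if a.size==3 else a.reshape(3,3)
    return K,np.array(m["xyz"]),Rc,m
def ray(c,uv):
    K,p,Rc,m=c; d=np.array(m.get("distortion",m.get("dist",np.zeros(5))),float)
    x,y=cv2.undistortPoints(np.array([[uv]],float),K,d)[0,0]
    return p,Rc@np.array([x,-y,-1.])
def onz(c,uv,z):
    p,d=ray(c,uv); return p+d*(z-p[2])/d[2]
def proj(c,P):
    K,p,Rc,m=c; q=Rc.T@(np.array(P)-p); q=q*[1,-1,-1]; q=K@q; return q[:2]/q[2]
def snap(name,f):
    im=viewer.snapshot(name)[:,:,::-1].copy(); cv2.imwrite(f"pics/{f}.png",im); return im
E
python3 - <<'E'
from h import *
o=status.get_obs()
for n in("top","scene","wrist"):
    snap(n,n+"0"); print(viewer.camera_model(n))
print(o, robot.grasp_offset)
E
```

```text
{'K': array([[428.26690492,   0.        , 277.1298984 ],
       [  0.        , 428.26690492, 207.41882262],
       [  0.        ,   0.        ,   1.        ]]), 'xyz': array([ 0.4257309 , -0.00507185,  1.19089965]), 'attitude': array([ 0.11949816, -0.00452285, -1.5481404 ])}
{'K': array([[410.75305871,   0.        , 282.57922762],
       [  0.        , 410.75305871, 209.60624009],
       [  0.        ,   0.        ,   1.        ]]), 'xyz': array([1.33527063, 0.19173076, 0.84663719]), 'attitude': array([0.83262225, 0.0174669 , 1.82579988])}
{'K': array([[351.928073  ,   0.        , 283.34012006],
       [  0.        , 351.928073  , 214.74764247],
       [  0.        ,   0.        ,   1.        ]]), 'T_tool_cam': array([[-2.91376202e-04,  9.74050648e-01,  2.26329959e-01,
         6.55929258e-02],
       [ 9.99999933e-01,  3.34156237e-04, -1.50704382e-04,
        -8.40684095e-04],
       [-2.22423268e-04,  2.26329900e-01, -9.74050680e-01,
        -1.79554350e-01],
       [ 0.00000000e+00,  0.00000000e+00,  0.00000000e+00,
         1.00000000e+00]])}
{'time': 0.0, 'joint_positions': array([ 1.13491872e+00,  8.79342584e-02,  1.37222658e+00, -3.93682912e-05,
        1.68363366e+00, -1.03095449e-01]), 'qvel': array([ 2.01124005e-04,  8.36843433e-04, -1.33138275e-03,  1.11871940e-03,
       -1.01393671e-03,  1.83072358e-05]), 'joint_torque': array([-9.95529663e-04, -3.40192616e+01, -3.02424145e+01,  7.16360752e-02,
        3.33326217e-02, -1.75529112e-04]), 'tool_pos': array([0.17944953, 0.51931332, 0.20432958]), 'ee_rot': array([-3.13939848e+00, -1.87677972e-04,  2.80880590e+00]), 'wrist_force': array([-0.51797708, -0.08640792, -0.16438211]), 'wrist_torque': array([ 0.00521786,  0.02320413, -0.03690429]), 'width': 0.0936727422313389} 0.0188
```

View pics/top0.png

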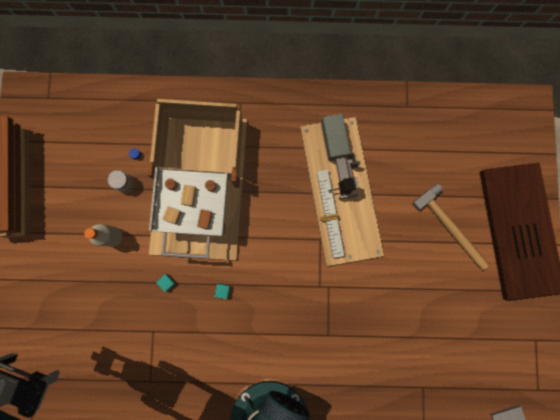

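View pics/scene0.png

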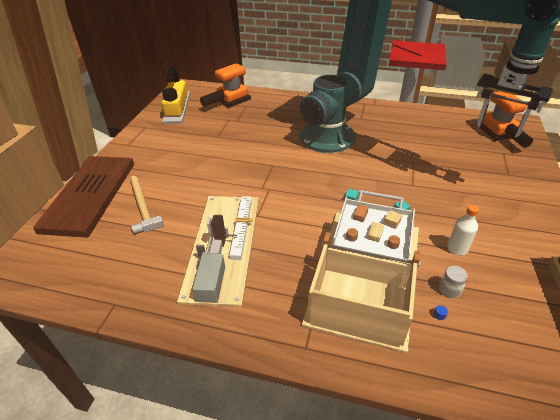

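The top view shows the tray with its handle bar at about (187,252), the bin behind it, the stop with its grip at about (348,187), the brass marker at (330,217), and turquoise and blue look-alikes on the bench. The scene view agrees. I'll enlarge both areas.

```bash
python3 - <<'E'
from h import *
im=cv2.imread("pics/top0.png")
a=cv2.resize(im[160:270,145:245],None,fx=4,fy=4,interpolation=cv2.INTER_CUBIC)
b=cv2.resize(im[150:240,305:395],None,fx=4,fy=4,interpolation=cv2.INTER_CUBIC)
c=np.zeros((440,760,3),np.uint8); c[:,:400]=a; c[:360,400:]=b
cv2.imwrite("pics/crop1.png",c)
c=cam("top")
for n,uv,z in [("barL",(163,252),.108),("barR",(210,252),.108),("bar_mid",(186.5,252),.108),("tray top L",(159,170),.1),("tray top R",(228,172),.1),("grip",(348,185),.106),("marker",(330,217),.038)]: print(n,onz(c,uv,z).round(4))
E
```

```text
barL [0.4364 0.2771 0.108 ]
barR [0.4391 0.1591 0.108 ]
bar_mid [0.4377 0.2181 0.108 ]
tray top L [0.6473 0.301  0.1   ]
tray top R [0.6462 0.1223 0.1   ]
grip [ 0.6183 -0.1878  0.106 ]
marker [ 0.5415 -0.1508  0.038 ]
```

View pics/crop1.png

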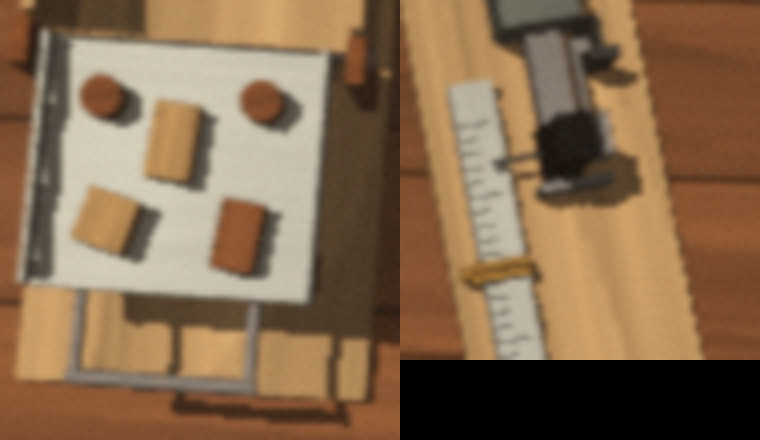

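The crop shows the handle bar from about px (162.5,254) to (208.8,257). The hinge edge runs from (155.5,168) to (227,173). The ruler leans about 11°, the pointer tip is near (430,190) and the marker near (424,218).

```bash
python3 - <<'E'
from h import *
c=cam("top"); f=lambda u,v,z:onz(c,(u,v),z)
# crop pixel -> image: left block /4+(145,160), right (-400)/4+(305,150)
L=lambda u,v,z:f((u+.5)/4+145-.5,(v+.5)/4+160-.5,z); S=lambda u,v,z:f((u-399.5)/4+305-.5,(v+.5)/4+150-.5,z)
a,b=L(70,375,.108),L(255,387,.108); mid=(a+b)/2; d=a-b
print("bar",a,b,np.linalg.norm(d),mid,"heading",np.degrees(np.arctan2(-d[0],d[1])))
h1,h2=L(42,32,.1),L(328,52,.1);d2=h1-h2; hm=(h1+h2)/2
print("hinge",h1,h2,np.linalg.norm(d2),hm,"heading",np.degrees(np.arctan2(-d2[0],d2[1])),"dist",np.linalg.norm(hm-mid))
d3=(hm-mid);print("mid heading",np.degrees(np.arctan2(d3[1],d3[0])))
r=S(472,85,.036)-S(525,350,.036);print("ruler heading",np.degrees(np.arctan2(r[1],r[0])))
print("ptr",S(497,163,.042),"mark",S(498,271,.038),"grip",S(570,143,.106))
o=status.get_obs();print(R.from_euler('xyz',o["ee_rot"]).as_matrix())
E
```

```text
bar [0.43292431 0.27908343 0.108     ] [0.42807648 0.16273452 0.108     ] 0.1164498605044115 [0.4305004  0.22090897 0.108     ] heading -2.3859238638866724
hinge [0.65328584 0.31136177 0.1       ] [0.6444814  0.12576369 0.1       ] 0.18580678978649098 [0.64888362 0.21856273 0.1       ] heading -2.7159749169599947 dist 0.21854229791805793
mid heading -0.615544158062723
ruler heading 11.723821674058627
ptr [ 0.61364309 -0.14661165  0.042     ] mark [ 0.54038569 -0.1483905   0.038     ] grip [ 0.61727391 -0.18552224  0.106     ]
[[-9.45118248e-01  3.26727776e-01 -6.77359635e-04]
 [ 3.26728442e-01  9.45117082e-01 -1.49197182e-03]
 [ 1.52715529e-04 -1.63140245e-03 -9.99998658e-01]]
```

Emit:
move_arm --targets '[[[-17,-10,0],[0,0,4],1],[[-50,-30,0],[0,0,11],1],[[-90,-54,0],[0,0,20],1],[[-134,-80,0],[0,0,30],1],[[-178,-106,0],[0,0,40],1],[[-222,-132,0],[0,0,50],1],[[-265,-158,0],[0,0,59],1],[[-300,-180,0],[0,0,67],1],[[-325,-194,0],[0,0,72],1],[[-335,-200,0],[0,0,73],1],[[-335,-200,0],[0,0,73],1],[[-335,-200,0],[0,0,73],1]]'

```text
time: 1.65
tool_pos: [0.4303, 0.2219, 0.2055]
ee_rot: [-3.141, -0.0, 1.536]
wrist_force: [-0.4, 1.3, -0.0]
width: 0.0939
```

```bash
python3 - <<'E'
from h import *
o=status.get_obs(); im=snap("wrist","w1"); print(o["time"],o["tool_pos"],o["ee_rot"])
c=cam("wrist",o)
h=np.radians(-2.3);ex=np.array([np.cos(h),np.sin(h),0]);ey=np.array([-ex[1],ex[0],0]);m=np.array([.4305,.2209,.108])
for s in(-.06,0,.06): print(proj(c,m+s*ey).round(1))
E
```

```text
1.65 [0.43033858 0.22193196 0.20550505] [-3.14125655e+00 -4.46500588e-04  1.53596821e+00]
[284.  285.1]
[284.4 216.2]
[284.9 140.5]
```

View pics/w1.png

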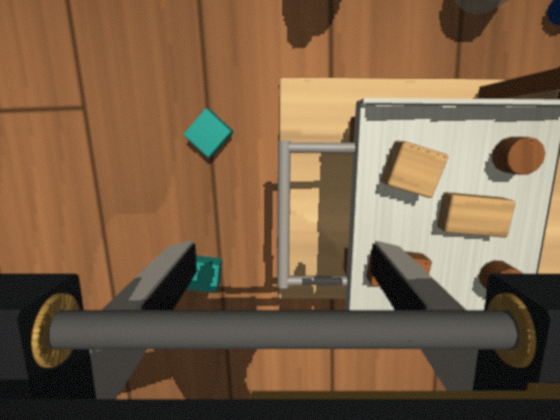

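The bar shows as a vertical rod at column 284, rows 142–288, within about 1 px of the predicted position. The rim is only 50 mm from the bar, so I'll narrow the fingers before going down.

Emit:
move_arm --targets '[[[0,0,5],[0,0,0],-0.2],[[0,0,15],[0,0,0],-0.2],[[0,0,30],[0,0,0],-0.2],[[0,0,45],[0,0,0],-0.2],[[0,0,55],[0,0,0],-0.2],[[0,0,55],[0,0,0],-0.2]]'

```text
time: 2.45
tool_pos: [0.4303, 0.2211, 0.1491]
ee_rot: [-3.139, 0.001, 1.535]
wrist_force: [0.5, 0.3, -0.2]
width: 0.0388
```

Emit:
move_arm --targets '[[[0,0,10],[0,0,0],-0.2],[[0,0,25],[0,0,0],-0.2],[[0,0,42],[0,0,0],-0.2],[[0,0,55],[0,0,0],-0.2],[[0,0,60],[0,0,0],-0.2],[[0,0,60],[0,0,0],-0.2],[[0,0,60],[0,0,0],-1],[[0,0,60],[0,0,0],-1],[[0,0,60],[0,0,0],-1],[[0,0,60],[0,0,0],-1],[[0,0,60],[0,0,0],-1]]'

```text
time: 3.82
tool_pos: [0.4303, 0.2215, 0.0908]
ee_rot: [-3.14, -0.0, 1.535]
wrist_force: [-3.9, 0.4, 4.5]
width: 0.0093
```

```bash
python3 -c "
import numpy as np
for i in range(1,21):
    s=i/20; t=1.06*(3*s*s-2*s**3)
    print(i,[0,round(215*(1-np.cos(t))+8*np.sin(t)),-round(215*np.sin(t)+8*(np.cos(t)-1))],round(t,2))"
```

```text
1 [0, 0, -2] 0.01
2 [0, 0, -6] 0.03
3 [0, 1, -14] 0.06
4 [0, 2, -24] 0.11
5 [0, 4, -35] 0.17
6 [0, 7, -49] 0.23
7 [0, 12, -63] 0.3
8 [0, 18, -78] 0.37
9 [0, 25, -93] 0.45
10 [0, 34, -108] 0.53
11 [0, 43, -122] 0.61
12 [0, 54, -135] 0.69
13 [0, 65, -146] 0.76
14 [0, 76, -156] 0.83
15 [0, 87, -165] 0.89
16 [0, 96, -172] 0.95
17 [0, 105, -177] 1.0
18 [0, 111, -180] 1.03
19 [0, 115, -183] 1.05
20 [0, 117, -183] 1.06
```

Emit:
move_arm --targets '[[[0,0,-2],[0,0,0],-1],[[0,0,-6],[0,0,0],-1],[[0,1,-14],[0,0,0],-1],[[0,2,-24],[0,0,0],-1],[[0,4,-35],[0,0,0],-1],[[0,7,-49],[0,0,0],-1],[[0,12,-63],[0,0,0],-1],[[0,18,-78],[0,0,0],-1],[[0,25,-93],[0,0,0],-1],[[0,34,-108],[0,0,0],-1],[[0,43,-122],[0,0,0],-1],[[0,54,-135],[0,0,0],-1],[[0,65,-146],[0,0,0],-1],[[0,76,-156],[0,0,0],-1],[[0,87,-165],[0,0,0],-1],[[0,96,-172],[0,0,0],-1],[[0,105,-177],[0,0,0],-1],[[0,111,-180],[0,0,0],-1],[[0,115,-183],[0,0,0],-1],[[0,117,-183],[0,0,0],-1]]'

```text
time: 6.32
tool_pos: [0.5483, 0.2164, 0.2784]
ee_rot: [3.137, -0.0, 1.534]
wrist_force: [-6.5, -0.8, 11.6]
width: 0.0089
```

Emit:
move_arm --targets '[[[0,0,0],[0,0,0],-1],[[0,0,0],[0,0,0],-1],[[0,0,0],[0,0,0],-1],[[0,0,0],[0,0,0],-1]]'

```text
time: 6.82
tool_pos: [0.5486, 0.2163, 0.2784]
ee_rot: [3.135, -0.0, 1.534]
wrist_force: [-5.8, -1.2, 9.0]
width: 0.0087
```

```bash
python3 - <<'E'
from h import *
s=snap("scene","s2"); t=snap("top","t2")
a=cv2.resize(s[160:350,280:480],(400,380),interpolation=cv2.INTER_CUBIC)
b=cv2.resize(t[90:280,140:340],(400,380),interpolation=cv2.INTER_CUBIC)
cv2.imwrite("pics/c2.png",np.hstack([a,b]))
E
```

```text
(no output)
```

View pics/c2.png

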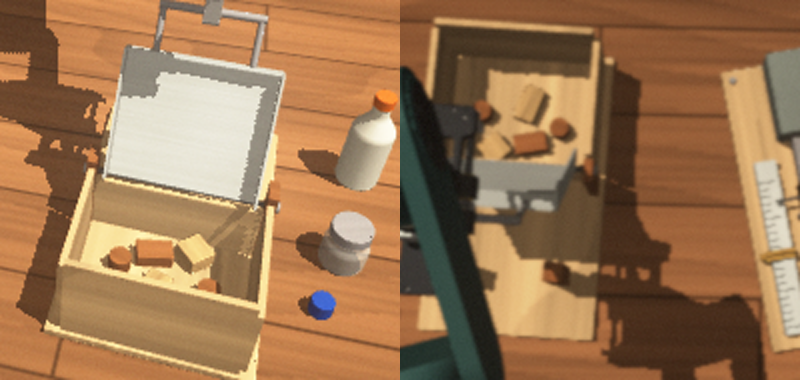

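All five pieces are in the bin (two slugs, three blocks) and the raised tray is bare. I'll lower it along the same arc.

Emit:
move_arm --targets '[[[0,-2,0],[0,0,0],-1],[[0,-6,3],[0,0,0],-1],[[0,-12,6],[0,0,0],-1],[[0,-21,11],[0,0,0],-1],[[0,-30,18],[0,0,0],-1],[[0,-41,27],[0,0,0],-1],[[0,-52,37],[0,0,0],-1],[[0,-63,48],[0,0,0],-1],[[0,-74,61],[0,0,0],-1],[[0,-83,75],[0,0,0],-1],[[0,-92,90],[0,0,0],-1],[[0,-99,105],[0,0,0],-1],[[0,-105,120],[0,0,0],-1],[[0,-110,134],[0,0,0],-1],[[0,-113,148],[0,0,0],-1],[[0,-115,159],[0,0,0],-1],[[0,-116,169],[0,0,0],-1],[[0,-117,177],[0,0,0],-1],[[0,-117,181],[0,0,0],-1],[[0,-117,183],[0,0,0],-1]]'

```text
time: 9.43
tool_pos: [0.4303, 0.2214, 0.0907]
ee_rot: [-3.14, 0.0, 1.535]
wrist_force: [-7.5, 1.1, -0.1]
width: 0.0089
```

Emit:
move_arm --targets '[[[0,0,0],[0,0,0],-1],[[0,0,0],[0,0,0],-0.2],[[0,0,0],[0,0,0],-0.2],[[0,0,0],[0,0,0],-0.2]]'

```text
time: 9.93
tool_pos: [0.4323, 0.2213, 0.0914]
ee_rot: [3.139, -0.0, 1.534]
wrist_force: [1.0, -0.5, 0.4]
width: 0.0349
```

Emit:
move_arm --targets '[[[0,0,-8],[0,0,0],-0.2],[[0,0,-30],[0,0,0],-0.2],[[0,0,-65],[0,0,0],0],[[0,0,-95],[0,0,0],0.5],[[-10,5,-112],[0,0,2],1],[[-36,18,-114],[0,0,8],1],[[-70,35,-114],[0,0,15],1],[[-110,55,-114],[0,0,22],1],[[-152,76,-114],[0,0,30],1],[[-194,97,-114],[0,0,38],1],[[-236,118,-114],[0,0,46],1],[[-278,139,-114],[0,0,54],1],[[-320,160,-114],[0,0,62],1],[[-356,178,-114],[0,0,68],1],[[-382,191,-114],[0,0,73],1],[[-396,198,-114],[0,0,75],1],[[-400,200,-114],[0,0,76],1],[[-400,200,-114],[0,0,76],1],[[-400,200,-114],[0,0,76],1]]'

```text
time: 12.3
tool_pos: [0.6163, -0.1845, 0.2049]
ee_rot: [-3.141, -0.0, 0.21]
wrist_force: [-1.3, 0.6, 0.8]
width: 0.0941
```

```bash
python3 - <<'E'
from h import *
o=status.get_obs(); im=snap("wrist","w3"); print(o["time"],o["tool_pos"],o["ee_rot"])
cv2.imwrite("pics/w3b.png",cv2.resize(im,(784,588),interpolation=cv2.INTER_CUBIC))
E
```

```text
12.3 [ 0.61627098 -0.18454628  0.20486609] [-3.14147500e+00 -3.67399240e-04  2.09776435e-01]
```

View pics/w3b.png

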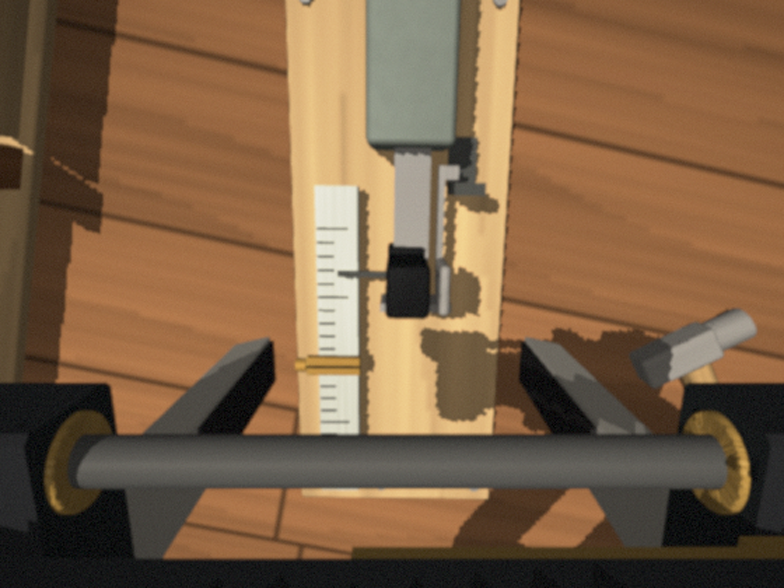

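The wrist view is well aligned. The grip top spans about columns 388–429 and rows 262–318, the button paddle is at column 444, the pointer tip is at (338,274) and the marker line is near row 364.

```bash
python3 - <<'E'
from h import *
o=dict(tool_pos=[.61627,-.184546,.204866],ee_rot=[-3.141475,-.000367,.209776])
c=cam("wrist",o); W=lambda u,v,z:onz(c,((u+.5)/1.4-.5,(v+.5)/1.4-.5),z)
for u0,u1 in((315,320),(358,359.5)):
    r=W(u0,185,.036)-W(u1,432,.036); print("ruler heading",np.degrees(np.arctan2(r[1],r[0])))
h=np.radians(11.5); ex=np.array([np.cos(h),np.sin(h),0]); ey=np.array([-ex[1],ex[0],0])
for n,P in dict(gripL=W(388,290,.106),gripR=W(429,290,.106),gripTop=W(408,262,.106),gripBot=W(408,318,.106),btnT=W(444,262,.1),btnB=W(444,316,.1),btnOut=W(449,290,.1),ptr=W(338,274,.042),mark=W(330,364,.038)).items(): print(n,P.round(4),"x %.4f y %.4f"%(P@ex,P@ey))
# row profiles of marker and pointer
im=cv2.imread("pics/w3.png"); print("marker col",im[248:272,238].tolist()); print("ptr col",im[185:206,256].sum(1))
E
```

```text
ruler heading 11.045088194747427
ruler heading 11.339660759339173
gripL [ 0.6213 -0.1787  0.106 ] x 0.5732 y -0.2989
gripR [ 0.6262 -0.2018  0.106 ] x 0.5734 y -0.3226
gripTop [ 0.6396 -0.1865  0.106 ] x 0.5896 y -0.3103
gripBot [ 0.6074 -0.1935  0.106 ] x 0.5566 y -0.3107
btnT [ 0.6431 -0.2073  0.1   ] x 0.5889 y -0.3314
btnB [ 0.6115 -0.2147  0.1   ] x 0.5564 y -0.3323
btnOut [ 0.6275 -0.214   0.1   ] x 0.5723 y -0.3348
ptr [ 0.612  -0.1435  0.042 ] x 0.5711 y -0.2626
mark [ 0.5432 -0.1496  0.038 ] x 0.5024 y -0.2549
marker col [[163, 178, 180], [150, 164, 166], [173, 191, 194], [198, 218, 221], [191, 211, 215], [153, 173, 179], [97, 125, 142], [62, 111, 145], [68, 136, 179], [72, 146, 194], [75, 149, 198], [70, 145, 193], [66, 133, 177], [56, 104, 138], [44, 89, 117], [60, 121, 162], [69, 142, 188], [71, 144, 194], [81, 147, 193], [119, 165, 195], [172, 200, 213], [199, 219, 221], [202, 220, 222], [200, 220, 222]]
ptr col [308 317 343 348 351 358 346 338 281 257 243 243 258 285 327 348 359 356
 354 359 349]
```

Emit:
move_arm --targets '[[[2,3,5],[0,0,0.7],1],[[6,10,22],[0,0,0.7],1],[[6,10,48],[0,0,0.7],1],[[6,10,80],[0,0,0.7],1],[[6,10,110],[0,0,0.7],1],[[6,10,132],[0,0,0.7],1],[[6,10,141],[0,0,0.7],1],[[6,10,143],[0,0,0.7],1],[[6,10,143],[0,0,0.7],1]]'

```text
time: 13.48
tool_pos: [0.6249, -0.1944, 0.0623]
ee_rot: [3.141, -0.001, 0.196]
wrist_force: [-0.0, -0.1, 0.3]
width: 0.0939
```

Emit:
move_arm --targets '[[[0,0,0],[0,0,0],-1],[[0,0,0],[0,0,0],-1],[[0,0,0],[0,0,0],-1],[[0,0,0],[0,0,0],-1],[[0,0,0],[0,0,0],-1],[[0,0,0],[0,0,0],-1]]'

```text
time: 14.22
tool_pos: [0.6244, -0.1945, 0.0614]
ee_rot: [3.141, -0.0, 0.196]
wrist_force: [0.4, -1.5, -1.9]
width: 0.0376
```

Emit:
move_arm --targets '[[[0,0,0],[0,0,0],-1],[[0,0,0],[0,0,0],-1],[[0,0,0],[0,0,0],-1],[[0,0,0],[0,0,0],-1]]'

```text
time: 14.72
tool_pos: [0.6239, -0.1919, 0.0614]
ee_rot: [-3.139, 0.001, 0.198]
wrist_force: [-2.9, 7.0, 1.1]
width: 0.0309
```

The width of 31 mm means the button is fully in. I'll relieve the sideways load by about 2 mm and pull 60 mm, then look.

Emit:
move_arm --targets '[[[0,-2,0],[0,0,0],-1],[[-2,-2,0],[0,0,0],-1],[[-7,-2,0],[0,0,0],-1],[[-15,-2,0],[0,0,0],-1],[[-24,-2,0],[0,0,0],-1],[[-33,-2,0],[0,0,0],-1],[[-42,-2,0],[0,0,0],-1],[[-50,-2,0],[0,0,0],-1],[[-56,-2,0],[0,0,0],-1],[[-60,-2,0],[0,0,0],-1],[[-60,-2,0],[0,0,0],-1],[[-60,-2,0],[0,0,0],-1]]'

```text
time: 16.23
tool_pos: [0.5651, -0.2035, 0.0614]
ee_rot: [-3.141, -0.0, 0.196]
wrist_force: [2.4, 4.9, -1.4]
width: 0.0308
```

```bash
python3 - <<'E'
from h import *
o=status.get_obs(); im=snap("wrist","w4"); print(o["time"],o["tool_pos"],o["ee_rot"],o["width"],o["wrist_force"])
c=cam("wrist",o)
h=np.radians(11.3); ex=np.array([np.cos(h),np.sin(h),0]); ey=np.array([-ex[1],ex[0],0])
P=ex*.5125-.2626*ey;P[2]=.042;u,v=proj(c,P);print(u,v)
u0,v0=max(0,int(u)-100),max(0,int(v)-75); u0=min(u0,360);v0=min(v0,270);print(u0,v0)
cv2.imwrite("pics/w4c.png",cv2.resize(im[v0:v0+150,u0:u0+200],(800,600),interpolation=cv2.INTER_CUBIC))
E
```

```text
16.225 [ 0.56508604 -0.20351286  0.06139939] [-3.14083598e+00 -2.92821726e-04  1.96065206e-01] 0.03076979097447944 [ 2.42454343  4.92661535 -1.44152681]
202.2294210034546 247.52759846704848
102 172
```

View pics/w4c.png

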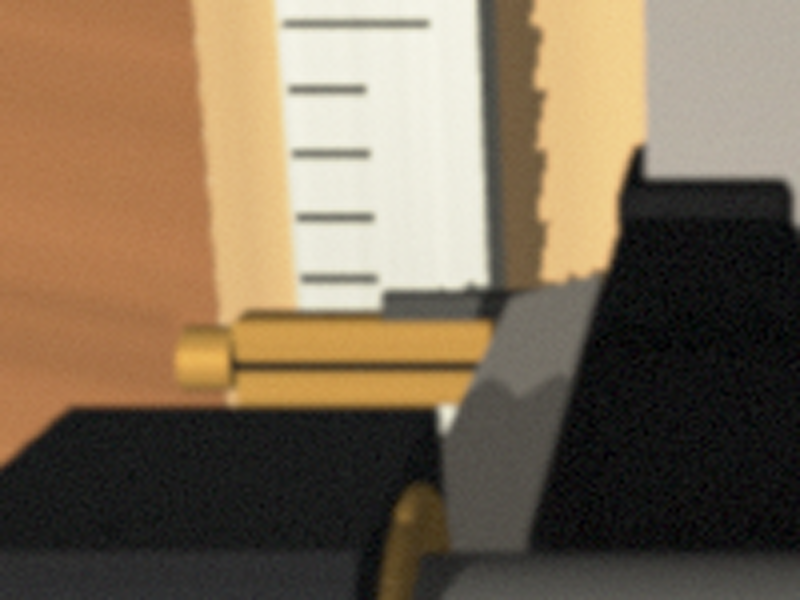

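The arm came with the gripper. The pointer tip is at crop (384,304) and the black line at crop row 366, so the pointer is still a little short of it.

```bash
cat > m.py <<'E'
from h import *
def meas(o,u0,v0,s,ptr,mk):
    c=cam("wrist",o); h=np.radians(11.3); ex=np.array([np.cos(h),np.sin(h),0])
    W=lambda u,v,z:onz(c,((u+.5)/s-.5+u0,(v+.5)/s-.5+v0),z)
    p,m=W(*ptr,.042),W(*mk,.038); print(p,m,"ptr-mark x mm",1e3*(p-m)@ex); return p,m
E
python3 - <<'E'
from m import *
meas(status.get_obs(),102,172,4,(400,304),(400,366))
im=cv2.imread("pics/w4.png"); print(im[240:275,205].sum(1), im[240:275,190].sum(1))
E
```

```text
[ 0.55393643 -0.15674077  0.042     ] [ 0.54258256 -0.15746353  0.038     ] ptr-mark x mm 11.27539862433475
[682 680 679 642 462 279 228 248 254 255 258 291 355 419 438 448 446 446
 435 435 434 400 299 188 241 357 425 433 439 440 446 425 386 275 138] [517 373 442 615 677 689 685 688 646 497 306 278 353 412 445 445 442 438
 438 442 430 389 292 185 248 366 425 433 438 444 439 429 385 281 151]
```

Emit:
move_arm --targets '[[[-2,-1,0],[0,0,0],-1],[[-5,-1,0],[0,0,0],-1],[[-8,-1,0],[0,0,0],-1],[[-10,-1,0],[0,0,0],-1],[[-10,-1,0],[0,0,0],-1],[[-10,-1,0],[0,0,0],-1]]'

```text
time: 17.02
tool_pos: [0.555, -0.2054, 0.0615]
ee_rot: [3.141, 0.0, 0.196]
wrist_force: [4.2, -1.6, -4.0]
width: 0.0309
```

```bash
python3 - <<'E'
from h import *
o=status.get_obs(); im=snap("wrist","w5"); print(o["time"],o["tool_pos"],o["ee_rot"],o["width"],o["wrist_force"])
a=cv2.resize(im[190:290,130:250],(600,500),interpolation=cv2.INTER_CUBIC)
s=snap("scene","s5"); b=cv2.resize(s[190:310,170:270],None,fx=2,fy=2)
c=np.zeros((500,800,3),np.uint8); c[:,:600]=a; c[:240,600:]=b
t=snap("top","t5"); c[250:490,600:]=cv2.resize(t[160:280,145:245],None,fx=2,fy=2)
cv2.imwrite("pics/w5c.png",c)
E
```

```text
17.025 [ 0.55500391 -0.20544623  0.06145221] [3.14061797e+00 2.09761127e-04 1.95765982e-01] 0.030908738901056776 [ 4.20416739 -1.59039754 -4.003893  ]
```

View pics/w5c.png

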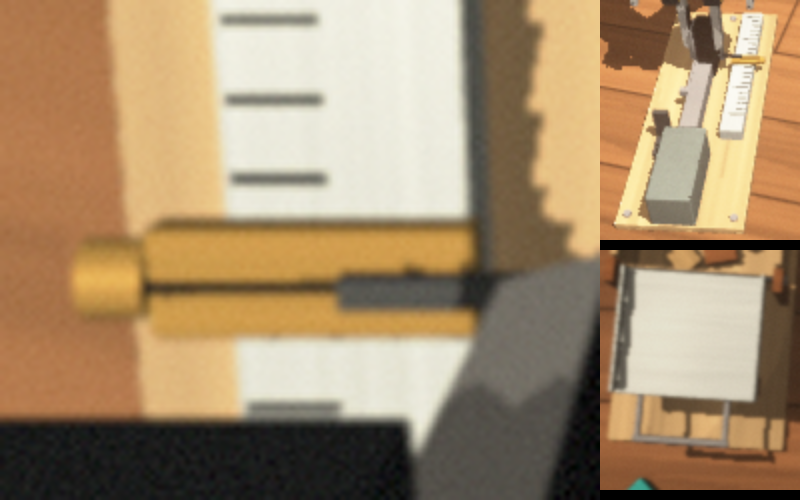

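The pointer now lies over the brass marker with its tip at crop (338,292) and the line at row 287. The top view shows the tray flat and empty. I'll correct for the height difference between pointer and line.

```bash
python3 - <<'E'
from m import *
o=status.get_obs()
im=cv2.imread("pics/w5.png"); s=im.sum(2)
for u in(165,185,205,210,215,220): print(u,s[236:262,u])
for pr in(276,292,308): meas(o,130,190,5,(360,pr),(360,287))
c=cam("wrist",o); h=np.radians(11.3); ex=np.array([np.cos(h),np.sin(h),0])
q=onz(c,(202,247),.04)-c[1]; print("cot along x", (q@ex)/q[2])
E
```

```text
165 [380 419 444 449 445 445 439 433 430 400 301 189 253 359 426 440 450 440
 444 430 434 446 486 522 523 534]
185 [369 427 448 446 447 444 428 434 431 402 299 201 277 378 415 437 441 440
 437 432 422 489 610 668 675 677]
205 [375 430 446 442 447 444 435 400 304 210 224 267 265 254 250 295 369 419
 430 439 445 528 627 667 677 679]
210 [384 430 455 442 446 428 413 350 268 210 227 260 260 257 259 297 368 424
 438 430 446 515 619 667 672 670]
215 [375 432 450 452 442 431 429 378 289 210 232 252 253 258 257 297 369 426
 437 434 462 533 629 676 683 680]
220 [378 430 440 450 447 448 431 390 296 213 224 251 254 247 238 272 356 417
 437 432 429 493 619 673 684 679]
[ 0.54568997 -0.15841017  0.042     ] [ 0.54284906 -0.1579103   0.038     ] ptr-mark x mm 2.6878863094282814
[ 0.54371869 -0.15869428  0.042     ] [ 0.54284906 -0.1579103   0.038     ] ptr-mark x mm 0.6991539414977133
[ 0.54173889 -0.15897962  0.042     ] [ 0.54284906 -0.1579103   0.038     ] ptr-mark x mm -1.2981800754691184
cot along x 0.330390822170538
```

Top-face centre of the pointer sits 0.0–0.4 mm from the line, so it is level within what I can measure. I'll check the bystanders numerically and hand in.

```bash
python3 - <<'E'
from h import *
a=cv2.imread("pics/top0.png").astype(int);b=cv2.imread("pics/t5.png").astype(int)
for n,(u0,u1,v0,v1) in dict(glue=(80,125,220,252),jar=(105,138,165,200),hammer=(410,490,180,272),marker=(318,342,208,224)).items():
    print(n,(np.abs(a-b).max(2)[v0:v1,u0:u1]>60).mean().round(3))
o=status.get_obs();print(o["time"],o["tool_pos"],o["width"],o["wrist_force"])
order.close_job()
E
```

```text
glue 0.0
jar 0.0
hammer 0.166
marker 0.669
17.175 [ 0.55513395 -0.20540657  0.06146619] 0.03093428299422631 [ 3.18741189 -1.54039336 -3.34034317]
the job is handed in; nothing more can be done
```

```bash
python3 - <<'E'
import cv2,numpy as np
a=cv2.imread("pics/top0.png");b=cv2.imread("pics/t5.png")
cv2.imwrite("pics/cmp.png",cv2.resize(np.hstack([a[100:300,300:500],b[100:300,300:500]]),(800,400)))
E
```

```text
(no output)
```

View pics/cmp.png

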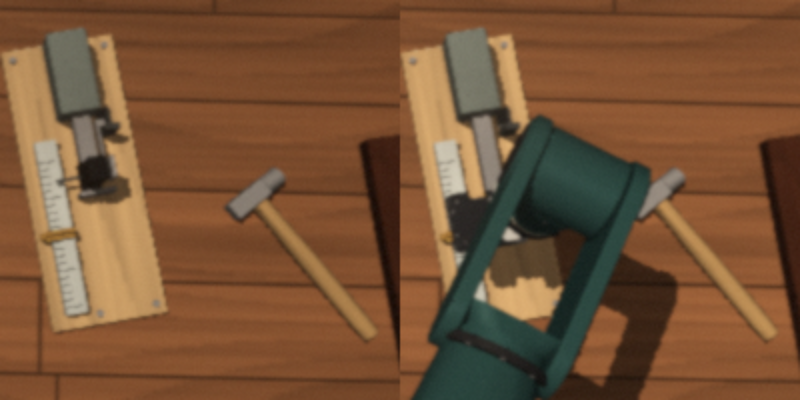

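The job is done and handed in at 17.2 s of the 64 s allowed.

- **Tray:** I lifted it by the bar to about 1.06 rad and all five cut-offs were seen in the bin. I then lowered it, and the top view shows it flat and empty.
- **Length stop:** I squeezed the grip until the fingers were 31 mm apart, against 38 mm with the button released, so the button is fully pressed. I pulled the arm out about 70 mm and it was still gripped there at hand-in.
- **Pointer:** In the last wrist view its top face was level with the marker line to about 0.0–0.4 mm. The spread comes from not knowing exactly how high the pointer's top is.
- **Bystanders:** The glue bottle and jar show no change.
- **Checks that disagreed:** The before/after comparison of the top images also flagged the hammer and the marker. The follow-up picture shows the hammer in place, with the arm and its shadow over part of it. The marker is mostly hidden by the gripper in that picture. The wrist views place it in the same spot to about 1 mm before and after the pull, so I take it as unmoved.

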